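Tip the read culture dishes out of the tipping tray into the basin

ROBOT

A 6-joint arm with a two-finger parallel gripper is mounted at the origin on a cart in front of the work surface, level with it; the furniture and walls round the work are solid. World frame = base frame: x ahead of the robot, y to its left, z up, the work surface at z = 0. Lengths are in m, angles in rad, forces in N, time in s.
With the tool pointing down it reaches from about 0.325 to 0.85 m from the base axis. Payload 4.4 kg.
Tool frame: the origin (TCP) lies between the finger pads; the fingertips stand 14 mm ahead of it and the grasp point (between the pads) lies 5 mm behind it; x points along the fingers, z is the direction in which the jaws open and shut, and the axes are right-handed (so a half turn about x gives the same grasp; the last joint's range is limited). The gripper opens to 94 mm and grips with 3 to 60 N. Pads are 16 mm wide; open, the fingers measure 119 mm over their backs; the gripper's body (75 mm by 177 mm) begins 78 mm behind the grasp point.
Start: joints at [-1.369, 0.207, 1.542, -0, 1.393, -0.15], TCP at [0.198, -0.54, 0.219] pointing down, gripper open.
Joint ranges: [-2.73, 2.73], [-0.86, 2.22], [0.23, 2.46], [-1.11, 4.25], [0.08, 2.63], [-2.82, 2.82]. Speed limits (rad/s): [2.79, 2.79, 3.14, 3.14, 3.14, 3.14].

INTERFACE

Orientations are given as a unit quaternion [w, x, y, z].
In Python, from plant import manip gives the robot as it stands.
- The arm moves only by the shell command python3 -m pendant 'ROWS' [OPENING] [FORCE]. ROWS is JSON, a list of rows, each a list of 6 numbers: the shift along the world's x, y, z scaled (see below), then the turn, a rotation vector about the world's x, y, z scaled (see below). A call has 1 to 5 rows; each row shifts and turns the pose as measured when the row begins; what a row does not reach is not made up. The controller multiplies each number of a shift by 40 mm and each number of a turn by 0.1 rad. A row lasts 1/8 s, in which the tool goes at most 62.5 mm and 10.7 degrees, less where a joint would pass 70% of its speed; a pose out of reach is approached as far as the arm can. A call with a number of a shift or a turn outside -1 to 1 is refused whole. A call with a gripper value outside its range is refused whole. OPENING is the closure, from 0 (fully open) to 1 (shut), set as the call begins (- or left out, the last holds). The fingers move at their own pace and stop on an object; FORCE is the grip in N (left out, the last holds). Time passes only in rows, so rows that do not move let the fingers close. It gives the time, the measured TCP pose, the force and the opening at its end, in the units of the state.
- manip.get_state(): the state, without advancing time (a new reading comes with each control period).
- manip.snapshot(name): name is "side" or "top"; returns a dict with "pixels" (400x640x3 uint8, red, green, blue), "depth" (400x640 float32, m along the optical axis (not along the pixel's ray), 0 where there is no reading), "fx", "fy", "cx", "cy" (pixels), "origin" and "rotation" of the camera in the world. Camera axes: x right, y up, looking along -z (the intrinsics and any distortion apply to the point x, -y, -z); pixel columns grow to the right and rows downward; lengths in m; the calibration is good to about 2 mm. A picture is of the moment at which its call begins.
- manip.finish_job(): hands the job in, once; it reports no verdict.
The state is a dict: "time_s": time; "qpos": joint angles; "joint_vel": joint speeds; "joint_torque": joint torques, N m; "position": TCP position; "tcp_rot": TCP orientation; "ft_force": force on the tool from outside, world axes, zero at the start; "wrist_torque": the same for the moment, N m; "width": finger opening in m.
Only numpy, scipy, OpenCV 4.12 (cv2) and the standard library are available. Lean on these libraries where they do the work, as an engineer would, in place of code of your own. Each camera call takes 0.05 s, during which the arm holds its last target.

TASK

Empty the tipping tray of its three culture dishes: first push the open plastic basin along the bench until it rests against both rubber bumpers, under the open end of the tray. Then press down the flange on the edge of the tray, feeling for the stop screw: the tray must come to sit on it without being forced, and stay there until all three dishes have slid into the basin. Ease the tray back up to level, do not let it slam, and leave the other things on the bench where they are.

Things in the scene. Friction and masses are not known exactly. Their poses are not given: they have to be found in the camera images.
- stand: Grey metal tipping stand, fixed: base 104 x 190 x 12 mm, two cheek plates (53 mm either side of the middle) that carry the tray's hinge 185 mm above the bench. Origin on the bench under the hinge. The tray's open (low) end lies along its -y axis (the robot's right), the closed end along +y; its x axis points across the tray, away from the robot.
- stop_bracket: End plate of the stand, origin on the bench, 50 mm from the hinge. Two rubber bumpers, 44 mm either side of its middle, 79 mm up, face the basin, 75 mm from the hinge. On its top, under the tray's middle, stands a steel thumb screw: the stop for the pressed tray. How far it is set out differs each time and is not measured: it stops the tray between 0.43 and 0.62 rad.
- tray (a joint): Tilt of the tray, rad: 0 level, resting on two rubber-capped posts at its closed end; grows as the open end goes down. A counterweight returns it: 2 to 6 N on the flange keep it tilted; let go, it slams back. On the stop screw the force rises steeply: 3 N more than that seats the tray; more than 22 N on the tray is forcing it.
- press_flange (a point): Centre of the upper face of the press flange, a steel plate 34 mm (across) x 46 mm (along) at the tray's rim, on the side away from the robot. With the tray level it lies 105 mm from the hinge towards the open end, 52 mm from the tray's middle away from the robot, 35 mm above the hinge (220 mm above the bench). It turns with the tray.
- tray_lip (a point): Middle of the floor's edge at the open end of the tray, 145 mm from the hinge and 9 mm above it when level. The tray is polished steel, 300 mm long, 66 mm wide inside, its walls 24 mm above its floor, closed at the other end (155 mm from the hinge).
- dish_0: Clear round culture dish with lid, 61 mm across, 16 mm high, about 20 g; origin at the centre of its underside. One of three in the tray, the one farthest from the open end. The dishes slide on the tray once it is tilted about 0.25 to 0.40 rad.
- dish_1: Clear round culture dish, as dish_0; the middle one.
- dish_2: Clear round culture dish, as dish_0; the one nearest the open end.
- basin: Open plastic basin, 144 (its x) x 214 (its y) x 85 mm high, with a white foam pad on its floor (24 mm up), 0.15 to 0.32 kg, loose, to the robot's right of the stand, a short side towards it. Origin: centre of its underside. The rim (72 to 85 mm up) stands farthest out: 107 mm from the middle along y; below it the walls slope in to 88 mm at the foot. Mouth 122 x 192 mm. Against the bumpers its origin is at y = -182 mm in the stand's frame.
- bench_timer: Bystander: bench timer, 63 x 66 x 30 mm, behind the stand, to its left. Leave it alone.
- forceps: Bystander: steel forceps, 126 mm long, lying at the front left. Leave it alone.
- coverglass_box: Bystander: small square cover glass box, 50 x 50 x 20 mm, at the left. Leave it alone.
- dye_bottle: Bystander: small reagent bottle, 36 mm across, 85 mm high, behind the basin. Leave it alone.
- marker_black: Bystander: marker pen, 138 mm long, lying at the back. Leave it alone.
There are look-alikes about, which are no part of the job. Leave any brown look-alike of the dish_0 alone.

How it is judged:
On the way, in this order (a step that is already met when the one before it is completed fails the run):
1. the basin stands against the bumpers, under the open end of the tray (y of basin in the frame of stand above -0.194 m and x of basin in the frame of stand between -0.04 and 0.04 m and linear speed of basin below 0.02 m/s), for 0.2 s.
2. the tray is pressed down onto its stop screw and held there (contact force between tray and stop_bracket above 1.5 N and value of joint tray above 0.38 rad), for 0.5 s.
At the end, for the whole second after the job is handed in: All three dishes lie at rest in the basin; the basin stands within 12 mm of the bumpers and within 40 mm of the tray's middle line; the tray is back level (within 0.03 rad) (all of step 1 and x of dish_0 in the frame of basin between -0.062 and 0.062 m and y of dish_0 in the frame of basin between -0.097 and 0.097 m and z of each of dish_0, dish_1, dish_2 in the frame of basin below 0.075 m and linear speed of each of dish_0, dish_1, dish_2 below 0.03 m/s and x of dish_1 in the frame of basin between -0.062 and 0.062 m and y of dish_1 in the frame of basin between -0.097 and 0.097 m and x of dish_2 in the frame of basin between -0.062 and 0.062 m and y of dish_2 in the frame of basin between -0.097 and 0.097 m and value of joint tray below 0.03 rad); the robot touches nothing.
It fails at once if the tray is forced: more than 22 N between the robot and the tray (contact force between any of the fingers, the arm and tray above 22 N).
It fails at once if the tray slams back onto its rests (faster than 1.5 rad/s near level) (value of joint tray below 0.06 rad and velocity of joint tray below -1.5 rad/s).
It fails at once if the basin is tipped (more than 0.3 rad) (angle between basin's own z axis and vertical above 0.3 rad).
It fails at once if a bystander is disturbed (moved more than 20 mm) (distance of any of bench_timer, forceps, coverglass_box, dye_bottle, marker_black from where it was at the start of the episode above 0.02 m).
It also fails if it takes over 64 s, if anything falls off the work surface, if the arm or the gripper's body presses on something with over 40 N, if the wrist force passes 120 N, or if a joint passes its speed limit or range.

## Working session

There is one attempt and no reset: what is moved stays moved. The work goes in short steps, Python scripts to look and compute and a shell command to move; the robot and the scene stay as the last step left them, time stands still between calls to the robot, and variables do not carry over. Pictures are saved under pics/ and viewed, and the job is handed in when it is done.

```bash
ls; mkdir -p pics
python3 - <<'E'
from plant import manip
import cv2,numpy as np,pickle
print(manip.get_state())
for n in("side","top"):
    s=manip.snapshot(n)
    cv2.imwrite(f"pics/{n}0.png",s["pixels"][:,:,::-1]); pickle.dump(s,open(f"{n}0.pkl","wb"))
    print(n,{k:v for k,v in s.items() if k not in("pixels","depth")})
E
```

```text
pics
{'time_s': 0.0, 'qpos': array([-1.36951759e+00,  2.07403707e-01,  1.54293183e+00, -2.08419329e-05,
        1.39348355e+00, -1.50464735e-01]), 'joint_vel': array([-7.24379105e-05, -4.84403449e-04,  1.02527954e-03, -5.14023589e-04,
        1.22608800e-04, -1.49471277e-04]), 'joint_torque': array([ 8.05403433e-04, -3.70878196e+01, -2.81418353e+01,  6.96955319e-02,
        3.61242355e-02, -1.73556500e-04]), 'position': array([ 0.19795496, -0.53903569,  0.21831052]), 'tcp_rot': array([ 0.57919527,  0.40533966,  0.5803464 , -0.40426559]), 'ft_force': array([ 0.22434697, -0.2211525 ,  0.06981273]), 'wrist_torque': array([-0.01185527,  0.01274896, -0.01079394]), 'width': 0.09395696055484043}
side {'fx': 395.84516461388694, 'fy': 395.84516461388694, 'cx': 322.0880275136978, 'cy': 194.2993374503006, 'origin': array([ 0.10365956, -0.5056453 ,  0.47154686]), 'rotation': array([ 0.78436222,  0.53737643, -0.164052  , -0.26284869])}
top {'fx': 519.8544329941724, 'fy': 519.8544329941724, 'cx': 310.90982715345393, 'cy': 201.1177169919849, 'origin': array([0.32053884, 0.12971906, 1.23574914]), 'rotation': array([ 0.71742897,  0.07692105, -0.07313276, -0.68849867])}
```

View pics/side0.png

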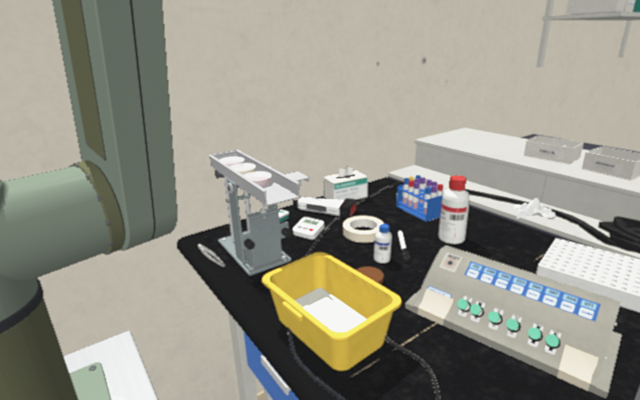

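View pics/top0.png

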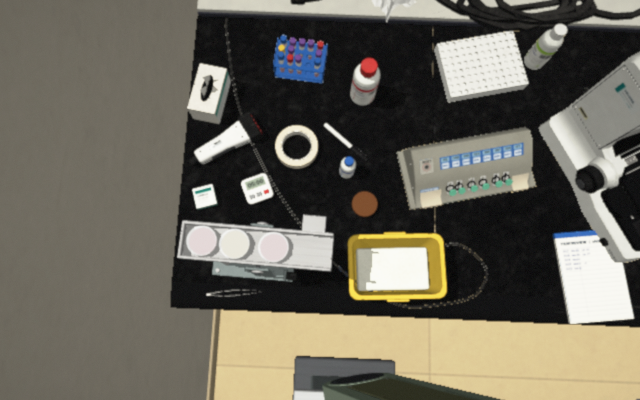

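The side view shows the basin at about (330,310) and the tray at (250,180). The top view shows the tray at (255,245), its flange at (314,223), the basin at (397,267) and the brown look-alike at (364,204). Next I'll measure poses.

```bash
cat > h.py <<'E'
import numpy as np,cv2,pickle
from scipy.spatial.transform import Rotation as R
def rot(s):
    q=s["rotation"]; return R.from_quat([q[1],q[2],q[3],q[0]]).as_matrix()
def cloud(s):
    d=s["depth"].astype(float); v,u=np.mgrid[0:400,0:640]
    P=np.stack([(u-s["cx"])/s["fx"]*d,-(v-s["cy"])/s["fy"]*d,-d],-1)
    W=P@rot(s).T+s["origin"]; W[d==0]=np.nan; return W
def onplane(s,uv,z):
    uv=np.atleast_2d(uv).astype(float)
    r=np.stack([(uv[:,0]-s["cx"])/s["fx"],-(uv[:,1]-s["cy"])/s["fy"],-np.ones(len(uv))],-1)@rot(s).T
    t=(z-s["origin"][2])/r[:,2]; return s["origin"]+r*t[:,None]
E
python3 - <<'E'
from h import *
s=pickle.load(open("top0.pkl","rb")); W=cloud(s)
t=s
def p(*uv):
    for u,v in uv: print((u,v),W[v,u].round(4))
print("bench/flange/floor/wall/basin pad"); p((340,100),(560,220),(314,223),(310,245),(295,243),(230,220),(397,267),(397,238),(314,218))
hsv=cv2.cvtColor(t["pixels"],cv2.COLOR_RGB2HSV)
m=cv2.inRange(hsv,(20,120,80),(35,255,255)); m[:210]=0
z=W[...,2]
rim=(m>0)&(z>0.075)&(z<0.095)
pts=W[rim][:,:2]; print("rim n",len(pts), cv2.minAreaRect(pts.astype(np.float32)),np.median(z[rim]))
ys,xs=np.where(rim);print(xs.min(),xs.max(),ys.min(),ys.max())
# tray walls: z 0.2-0.24
roi=np.zeros_like(rim);roi[205:285,170:345]=1
for lo,hi in((.18,.2),(.2,.21),(.21,.216),(.216,.226),(.226,.24)):
    k=roi&(z>lo)&(z<hi); 
    if k.sum()>5: q=W[k]; print(lo,hi,k.sum(),cv2.minAreaRect(q[:,:2].astype(np.float32)),q[:,2].mean())
c=cv2.resize(t["pixels"][180:310,165:460],None,fx=2.7,fy=2.7,interpolation=cv2.INTER_CUBIC); cv2.imwrite("pics/topcrop.png",c[:,:,::-1])
s=pickle.load(open("side0.pkl","rb"))
c=cv2.resize(s["pixels"][140:390,190:460],None,fx=2.4,fy=2.4,interpolation=cv2.INTER_CUBIC); cv2.imwrite("pics/sidecrop.png",c[:,:,::-1])
E
```

```text
bench/flange/floor/wall/basin pad
(340, 100) [ 0.8545  0.0788 -0.0046]
(560, 220) [ 5.652e-01 -4.603e-01 -1.000e-04]
(314, 223) [0.4957 0.1318 0.2194]
(310, 245) [nan nan nan]
(295, 243) [0.4579 0.1686 0.1923]
(230, 220) [ 0.5327  0.3353 -0.0011]
(397, 267) [ 0.4337 -0.0642  0.025 ]
(397, 238) [ 0.4928 -0.0544  0.0836]
(314, 218) [0.5057 0.1322 0.22  ]
rim n 1606 ((0.4307946562767029, -0.0526636466383934), (0.15301476418972015, 0.2136363387107849), 2.9974026679992676) 0.08385875217466954
347 445 232 301
0.18 0.2 2589 ((0.4460650086402893, 0.24396878480911255), (0.2994626462459564, 0.10555686056613922), 87.96377563476562) 0.19417109678168407
0.2 0.21 1600 ((0.4463581144809723, 0.2451799511909485), (0.2968083918094635, 0.09249848127365112), 86.61705017089844) 0.20765127490632743
0.21 0.216 872 ((0.4549678564071655, 0.25179624557495117), (0.10548879206180573, 0.293685644865036), 2.379059314727783) 0.2114169839338518
0.216 0.226 1364 ((0.46240633726119995, 0.2460072636604309), (0.3001120090484619, 0.107201486825943), 87.44989013671875) 0.22034320857435805
```

View pics/topcrop.png

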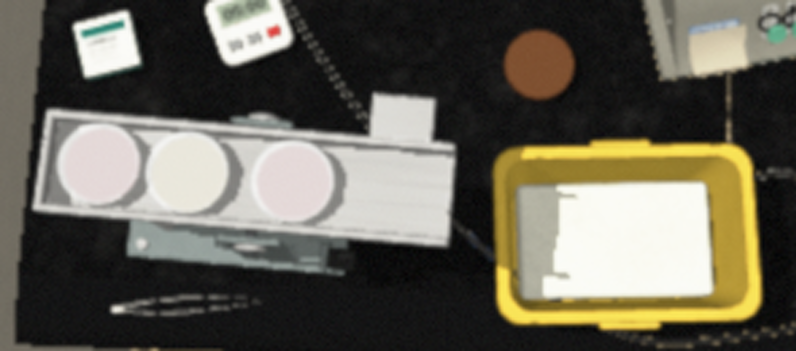

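View pics/sidecrop.png

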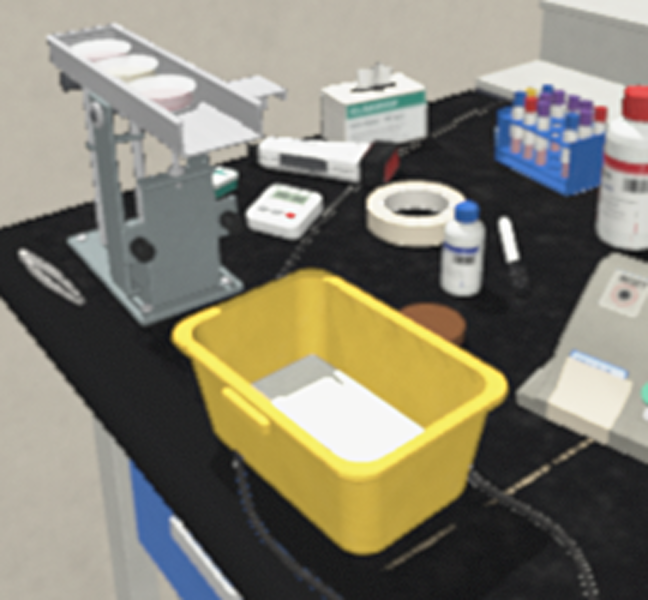

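The crops show the tray wall corners at crop (50,108), (455,145), (35,210) and (447,246), the flange at (403,118) and the basin rim from x 495 to 762. There are three whitish dishes in the tray. The single brown disc at (540,65) is the look-alike, so I'll leave it alone.

Run:
```python
from h import *
s=pickle.load(open("top0.pkl","rb")); W=cloud(s); z=W[...,2]
f=lambda c:[(165+x/2.7,180+y/2.7) for x,y in c]
print("tray corners",onplane(s,f([(50,108),(455,145),(35,210),(447,246)]),.218).round(4).tolist())
print("flange corners",onplane(s,f([(372,94),(436,99),(369,138),(434,143)]),.22).round(4).tolist())
m=np.zeros_like(z,bool);m[212:232,300:330]=1
k=m&(z>.2175)&(z<.223); print("flange pts",W[k].mean(0),k.sum(),cv2.minAreaRect(W[k][:,:2].astype(np.float32)))
# tray wall tops: fit lines
m=np.zeros_like(z,bool);m[205:285,170:345]=1
k=m&(z>.213)&(z<.2175)|(m&(z>.2175)&(z<.223)); 
q=W[k][:,:2]
a=np.array([.4460,.244])
for ang in (0,):
    yax=np.array([np.sin(np.deg2rad(2.7)),np.cos(np.deg2rad(2.7))])
for nm,sel in (("far",q[:,0]>.472),("near",q[:,0]<.425)):
    w=q[sel]; 
    w=w[(w[:,1]>.2)] if nm=="far" else w
    print(nm,len(w),cv2.fitLine(w.astype(np.float32),cv2.DIST_HUBER,0,.01,.01).ravel(), w[:,1].min(),w[:,1].max())
print("basin rim corners",onplane(s,f([(495,235),(762,245),(627,140),(627,328)]),.085).round(4).tolist())
hs=cv2.cvtColor(s["pixels"],cv2.COLOR_RGB2HSV)
for n,(u,v) in dict(dye=(347,167),brown=(364,204),timer=(257,189),box=(204,196)).items(): print(n,W[v,u].round(3))
# stand cheek / stop bracket from side view
s2=pickle.load(open("side0.pkl","rb")); W2=cloud(s2)
g=lambda x,y:(int(190+x/2.4),int(140+y/2.4))
for c in((170,200),(200,200),(160,280),(200,280),(145,250),(228,220),(250,90),(210,130),(350,470),(300,400),(190,330),(500,385),(360,470)):
    u,v=g(*c); print(c,(u,v),W2[v,u].round(4))
```

```text
tray corners [[0.4913, 0.3912, 0.218], [0.4761, 0.0924, 0.218], [0.416, 0.3951, 0.218], [0.4024, 0.0958, 0.218]]
flange corners [[0.5112, 0.1548, 0.22], [0.5094, 0.1076, 0.22], [0.4784, 0.1555, 0.22], [0.4766, 0.1079, 0.22]]
flange pts [0.49389853 0.13419079 0.22003582] 312 ((0.49401333928108215, 0.13431081175804138), (0.04761499911546707, 0.033146362751722336), 87.5688705444336)
far 301 [0.03872292 0.99925    0.48179108 0.2729427 ] 0.20026734003514154 0.3948435511631766
near 431 [0.04502629 0.9989858  0.41324607 0.27695644] 0.0990106770975 0.39704693502533944
basin rim corners [[0.4236, 0.0526, 0.085], [0.4245, -0.1651, 0.085], [0.5065, -0.0546, 0.085], [0.3535, -0.0556, 0.085]]
dye [0.657 0.061 0.068]
brown [0.582 0.014 0.016]
timer [0.607 0.272 0.022]
box [0.585 0.398 0.021]
(170, 200) (260, 223) [0.4338 0.1851 0.1113]
(200, 200) (273, 223) [0.4641 0.1846 0.1023]
(160, 280) (256, 256) [0.4188 0.1884 0.0356]
(200, 280) (273, 256) [0.4574 0.1841 0.0234]
(145, 250) (250, 244) [0.3971 0.1638 0.083 ]
(228, 220) (285, 231) [0.4821 0.1665 0.0844]
(250, 90) (294, 177) [0.4866 0.1244 0.2181]
(210, 130) (277, 194) [0.4462 0.1244 0.1924]
(350, 470) (335, 335) [ 0.3712 -0.1526  0.0834]
(300, 400) (315, 306) [ 0.4305 -0.0162  0.0225]
(190, 330) (269, 277) [0.3682 0.0316 0.0844]
(500, 385) (398, 300) [ 0.4965 -0.1525  0.085 ]
(360, 470) (340, 335) [ 0.3771 -0.1564  0.0829]
```

```bash
cat >> h.py <<'E'
TH=-0.045; HX=np.array([np.cos(TH),np.sin(TH),0]); HY=np.array([-np.sin(TH),np.cos(TH),0]); HINGE=np.array([.4467,.2407,0])
def stand(p): d=np.asarray(p)-HINGE; return np.array([d@HX,d@HY,d[2]])
def st(ang=TH):
    from plant import manip
    s=manip.get_state(); q=s["tcp_rot"]; M=R.from_quat([q[1],q[2],q[3],q[0]])
    best=None
    for sg in(1,-1):
        z=sg*np.array([np.cos(ang),np.sin(ang),0]); x=np.array([0,0,-1.]); T=R.from_matrix(np.stack([x,np.cross(z,x),z],1))
        v=(T*M.inv()).as_rotvec()
        if best is None or np.linalg.norm(v)<np.linalg.norm(best): best=v
    print("t",s["time_s"],"pos",s["position"].round(4),"stand",stand(s["position"]).round(4),"F",s["ft_force"].round(2),"w",round(s["width"],4),"turn",(best/.1).round(2),"q6",s["qpos"].round(2))
E
python3 - <<'E'
from h import *
st(); st(TH+np.pi/2)
s=pickle.load(open("top0.pkl","rb")); W=cloud(s)
hsv=cv2.cvtColor(s["pixels"],cv2.COLOR_RGB2HSV)
m=(cv2.inRange(hsv,(20,100,60),(35,255,255))>0)&(abs(W[...,2]-.084)<.006); m[:228]=0
q=W[m][:,:2]
for lo,hi,c in((-.13,.02,1),):
    for nm,pos in(("far",q[(q[:,0]>.47)]),("near",q[q[:,0]<.39])):
        b=[(y,(pos[np.abs(pos[:,1]-y)<.01][:,0].max() if nm=="far" else pos[np.abs(pos[:,1]-y)<.01][:,0].min()).round(4)) for y in(-.13,-.1,0,.02)]
        print(nm,b)
for nm,fn in(("-y",np.min),("+y",np.max)):
    print(nm,[(x,fn(q[np.abs(q[:,0]-x)<.01][:,1]).round(4)) for x in(.38,.4,.43,.46,.48)])
E
```

```text
t 0.1 pos [ 0.198  -0.5391  0.2184] stand [-0.2134 -0.7902  0.2184] F [0.57 0.08 0.26] w 0.0939 turn [-1.000e-02 -2.000e-02  1.174e+01] q6 [-1.37  0.21  1.54 -0.    1.39 -0.15]
t 0.1 pos [ 0.198  -0.5391  0.2184] stand [-0.2134 -0.7902  0.2184] F [0.57 0.08 0.26] w 0.0939 turn [-0.02 -0.   -3.97] q6 [-1.37  0.21  1.54 -0.    1.39 -0.15]
far [(-0.13, np.float64(0.5052)), (-0.1, np.float64(0.504)), (0, np.float64(0.4976)), (0.02, np.float64(0.4968))]
near [(-0.13, np.float64(0.3636)), (-0.1, np.float64(0.3603)), (0, np.float64(0.3561)), (0.02, np.float64(0.3532))]
-y [(0.38, np.float64(-0.1603)), (0.4, np.float64(-0.161)), (0.43, np.float64(-0.159)), (0.46, np.float64(-0.1577)), (0.48, np.float64(-0.157))]
+y [(0.38, np.float64(0.0504)), (0.4, np.float64(0.0527)), (0.43, np.float64(0.0537)), (0.46, np.float64(0.0567)), (0.48, np.float64(0.057))]
```

```bash
python3 -m pendant '[[0.49,0.69,0,0,0,1],[0.49,0.69,0,0,0,1],[0.49,0.69,0,0,0,1],[0.49,0.69,0,0,0,1],[0.49,0.69,0,0,0,1]]' 0.25
python3 -m pendant '[[0.49,0.69,0,0,0,1],[0.49,0.69,0,0,0,1],[0.49,0.69,0,0,0,1],[0.49,0.69,0,0,0,1],[0.49,0.69,0,0,0,1]]'
python3 -c "from h import *;st()"
```

```text
time_s: 0.72
position: [0.2961, -0.397, 0.2152]
tcp_rot: [0.661, 0.247, 0.665, -0.243]
ft_force: [1.2, 0.2, -0.5]
width: 0.071
time_s: 1.35
position: [0.3956, -0.2525, 0.2128]
tcp_rot: [0.7, 0.069, 0.707, -0.066]
ft_force: [0.7, -0.9, 0.4]
width: 0.0702
t 1.35 pos [ 0.3956 -0.2525  0.2128] stand [-0.0289 -0.495   0.2128] F [ 0.68 -0.89  0.36] w 0.0702 turn [-0.06 -0.1   1.46] q6 [-0.75 -0.01  1.79 -0.    1.37 -0.56]
```

```bash
python3 -m pendant '[[0.45,0.55,-0.3,0,-0.05,0.75],[0.45,0.55,-0.6,0,-0.05,0.75],[0,0,-1,0,0,0],[0,0,-1,0,0,0],[0,0,-0.8,0,0,0]]'
python3 -m pendant '[[0,0,0,0,0,0]]'
python3 -c "from h import *;st()"
```

```text
time_s: 1.98
position: [0.4353, -0.2049, 0.0629]
tcp_rot: [0.709, 0.011, 0.705, -0.01]
ft_force: [-0.2, -0.4, 0.0]
width: 0.0706
time_s: 2.1
position: [0.4327, -0.203, 0.0601]
tcp_rot: [0.707, 0.013, 0.707, -0.008]
ft_force: [0.0, 0.4, 0.6]
width: 0.0705
t 2.1 pos [ 0.4327 -0.203   0.0601] stand [ 0.0059 -0.4439  0.0601] F [0.05 0.36 0.61] w 0.0705 turn [-0.06 -0.01 -0.15] q6 [-0.62  0.21  1.91  0.01  1.03 -0.6 ]
```

```bash
python3 -m pendant '[[0.02,0.4,0,0,0,-0.1],[0.01,0.25,0,0,0,-0.05],[0.01,0.2,0,0,0,0],[0.01,0.2,0,0,0,0],[0.01,0.2,0,0,0,0]]'
python3 -m pendant '[[0.01,0.25,0,0,0,0],[0.01,0.25,0,0,0,0],[0.01,0.25,0,0,0,0],[0.01,0.25,0,0,0,0],[0.01,0.25,0,0,0,0]]'
python3 -c "from h import *;st()"
```

```text
time_s: 2.72
position: [0.4379, -0.1543, 0.0643]
tcp_rot: [0.709, 0.016, 0.705, -0.016]
ft_force: [-0.7, -2.0, -0.4]
width: 0.0706
time_s: 3.35
position: [0.4402, -0.101, 0.0645]
tcp_rot: [0.709, 0.016, 0.705, -0.016]
ft_force: [0.2, -1.0, -0.3]
width: 0.0706
t 3.35 pos [ 0.4402 -0.101   0.0645] stand [ 0.0088 -0.3416  0.0645] F [ 0.24 -0.99 -0.33] w 0.0706 turn [-0.    0.06  0.01] q6 [-0.42  0.14  1.98  0.    1.02 -0.38]
```

```bash
python3 -m pendant '[[0,0.2,0,0,0,0],[0,0.2,0,0,0,0],[0,0.2,0,0,0,0],[0,0.15,0,0,0,0],[0,0.1,0,0,0,0]]'
python3 -m pendant '[[0,0.1,0,0,0,0],[0,0.1,0,0,0,0]]'
python3 - <<'E'
from h import *;from plant import manip
st()
s=manip.snapshot("top"); cv2.imwrite("pics/top1.png",cv2.resize(s["pixels"][180:310,165:460],None,fx=2.7,fy=2.7)[:,:,::-1])
s=manip.snapshot("side"); cv2.imwrite("pics/side1.png",cv2.resize(s["pixels"][140:390,190:460],None,fx=2.4,fy=2.4)[:,:,::-1])
E
```

```text
time_s: 3.98
position: [0.4402, -0.0642, 0.0646]
tcp_rot: [0.709, 0.016, 0.705, -0.016]
ft_force: [0.1, -2.3, -0.6]
width: 0.0706
time_s: 4.22
position: [0.4407, -0.0618, 0.0652]
tcp_rot: [0.709, 0.01, 0.705, -0.019]
ft_force: [-2.6, -19.9, -1.7]
width: 0.0705
t 4.225 pos [ 0.4407 -0.0618  0.0652] stand [ 0.0077 -0.3024  0.0652] F [ -2.59 -19.91  -1.67] w 0.0705 turn [ 0.13  0.06 -0.03] q6 [-0.33  0.13  1.99 -0.01  1.01 -0.28]
```

View pics/side1.png

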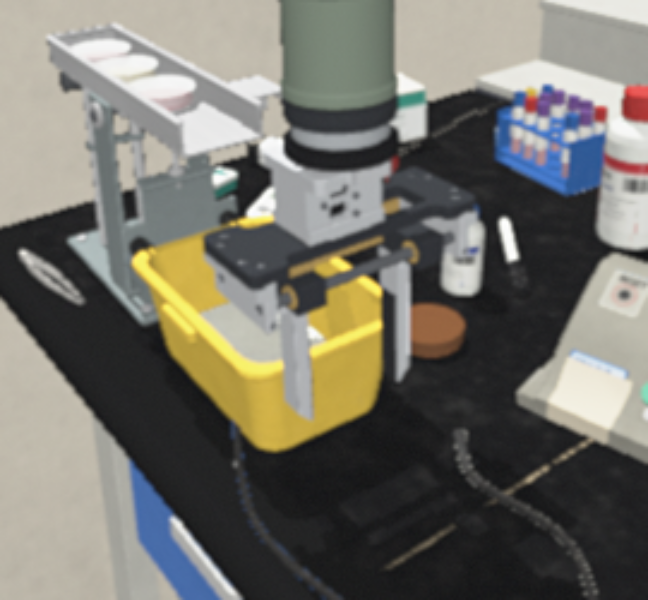

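The side crop shows the basin's rim against the bumpers, with the left one at (140,245). The push force jumped to 20 N at the predicted position. I'll back off and move above the flange.

```bash
python3 -m pendant '[[0,-0.3,0,0,0,0],[0,-0.5,0.1,0,0,0],[0,-0.3,0.9,0,0,0],[0,0,1,0,0,0],[0,0,1,0,0,0]]' 1 20
python3 -m pendant '[[0,0,1,0,0,0],[0.1,0.2,1,0,0,0],[0.2,0.8,1,0,0,0],[0.3,1,0.2,0,0,0],[0.3,1,0,0,0,0]]'
python3 - <<'E'
from h import *;from plant import manip
st()
s=manip.snapshot("top"); pickle.dump(s,open("top2.pkl","wb"));cv2.imwrite("pics/top2.png",cv2.resize(s["pixels"][150:310,165:460],None,fx=2.7,fy=2.7)[:,:,::-1])
E
```

```text
time_s: 4.95
position: [0.4369, -0.1054, 0.1844]
tcp_rot: [0.706, 0.014, 0.708, -0.017]
ft_force: [0.0, -0.7, -0.0]
width: 0.0238
time_s: 5.58
position: [0.4749, 0.016, 0.3213]
tcp_rot: [0.709, 0.018, 0.704, -0.019]
ft_force: [0.1, -0.2, 0.3]
width: 0.0005
t 5.575 pos [0.4749 0.016  0.3213] stand [ 0.0383 -0.2232  0.3213] F [ 0.13 -0.17  0.33] w 0.0005 turn [0.01 0.07 0.07] q6 [-0.15 -0.08  1.64 -0.    1.58 -0.1 ]
```

View pics/top2.png

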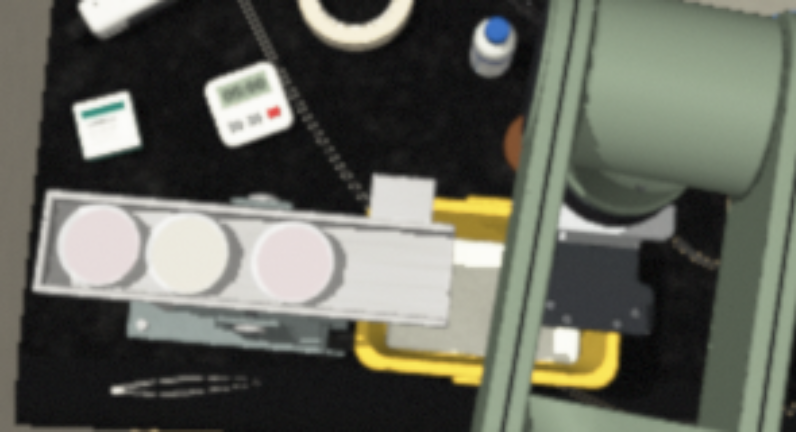

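The top crop shows the basin's near end tucked under the tray lip, with the rim from x 360 to 620. The flange at (403,200) is unobstructed. Next I'll move over it.

```bash
python3 -m pendant '[[0.2,0.95,0,0,0,0],[0.15,0.95,-0.2,0,0.05,0.05],[0.1,0.7,-0.4,0,0,0],[0.05,0.3,-0.5,0,0,0],[0,0,-0.3,0,0,0]]'
python3 -m pendant '[[0,0,0,0,0,0]]'
python3 - <<'E'
from h import *;from plant import manip
st()
s=manip.snapshot("side"); cv2.imwrite("pics/side2.png",cv2.resize(s["pixels"][100:300,190:400],None,fx=2.8,fy=2.8)[:,:,::-1])
E
```

```text
time_s: 6.25
position: [0.4962, 0.142, 0.2643]
tcp_rot: [0.708, 0.017, 0.706, -0.011]
ft_force: [0.4, 0.1, 0.5]
width: 0.0002
time_s: 6.38
position: [0.4954, 0.1415, 0.2631]
tcp_rot: [0.707, 0.017, 0.707, -0.011]
ft_force: [0.1, -0.4, 0.5]
width: 0.0007
t 6.375 pos [0.4954 0.1415 0.2631] stand [ 0.0531 -0.0969  0.2631] F [ 0.15 -0.42  0.54] w 0.0007 turn [-0.07  0.01 -0.06] q6 [0.11 0.04 1.63 0.01 1.46 0.14]
```

View pics/side2.png

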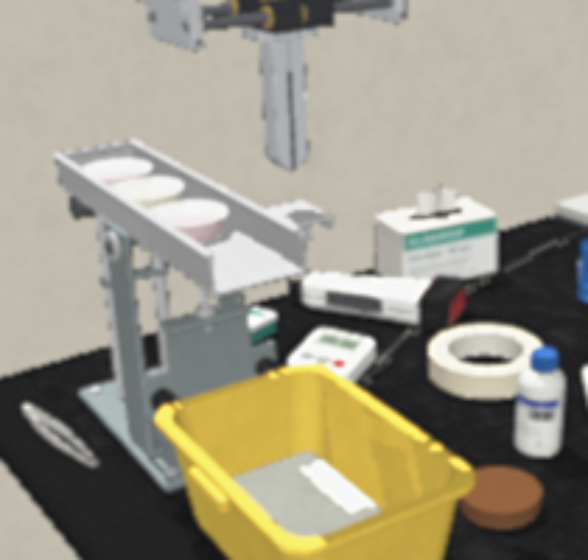

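The crop shows the closed fingertips at about (285,160), above the flange at (300,215). I'll move down in small steps.

```bash
python3 -m pendant '[[0.02,-0.23,-0.3,0,0,0],[0,0,-0.2,0,0,0],[0,0,-0.1,0,0,0],[0,0,-0.1,0,0,0],[0,0,-0.1,0,0,0]]'
python3 -c "from h import *;st()"
python3 -m pendant '[[0,0,-0.12,0,0,0],[0,0,-0.12,0,0,0]]'
python3 -c "from h import *;st()"
```

```text
time_s: 7.05
position: [0.498, 0.1293, 0.2325]
tcp_rot: [0.709, 0.018, 0.705, -0.013]
ft_force: [-2.0, -1.8, 5.9]
width: 0.0004
t 7.05 pos [0.498  0.1293 0.2325] stand [ 0.0563 -0.109   0.2325] F [-2.04 -1.78  5.91] w 0.0004 turn [-0.07  0.06 -0.02] q6 [0.08 0.06 1.68 0.01 1.4  0.12]
time_s: 7.3
position: [0.4981, 0.1274, 0.2249]
tcp_rot: [0.709, 0.016, 0.705, -0.014]
ft_force: [-2.4, -2.5, 6.5]
width: 0.0006
t 7.3 pos [0.4981 0.1274 0.2249] stand [ 0.0565 -0.1108  0.2249] F [-2.39 -2.52  6.52] w 0.0006 turn [-0.02  0.07 -0.03] q6 [0.08 0.07 1.69 0.   1.38 0.12]
```

```bash
python3 -m pendant '[[-0.03,0,-0.14,0,0,0],[-0.03,0,-0.14,0,0,0],[-0.03,0,-0.14,0,0,0],[-0.03,0,-0.14,0,0,0]]'
python3 -c "from h import *;st()"
```

```text
time_s: 7.8
position: [0.4977, 0.1245, 0.2071]
tcp_rot: [0.714, 0.013, 0.7, -0.017]
ft_force: [1.0, -4.4, 4.8]
width: 0.0006
t 7.8 pos [0.4977 0.1245 0.2071] stand [ 0.0561 -0.1138  0.2071] F [ 0.99 -4.4   4.81] w 0.0006 turn [ 0.05  0.19 -0.03] q6 [ 0.08  0.07  1.72 -0.01  1.33  0.12]
```

```bash
python3 -m pendant '[[-0.02,0.06,-0.14,0,0.1,0],[0,0.06,-0.12,0,0.1,0]]'
python3 -c "from h import *;st()"
python3 -m pendant '[[0,0.05,-0.08,0,0,0],[0,0.05,-0.08,0,0,0]]'
python3 -c "from h import *;st()"
```

```text
time_s: 8.05
position: [0.4977, 0.1266, 0.1969]
tcp_rot: [0.707, 0.011, 0.707, -0.019]
ft_force: [0.2, -7.0, 5.4]
width: 0.0004
t 8.05 pos [0.4977 0.1266 0.1969] stand [ 0.0561 -0.1117  0.1969] F [ 0.21 -7.05  5.36] w 0.0004 turn [ 0.11  0.01 -0.03] q6 [ 0.09  0.1   1.71 -0.01  1.33  0.13]
time_s: 8.3
position: [0.4977, 0.1276, 0.1893]
tcp_rot: [0.707, 0.009, 0.707, -0.021]
ft_force: [2.0, -6.6, 2.3]
width: 0.0003
t 8.3 pos [0.4977 0.1276 0.1893] stand [ 0.056  -0.1107  0.1893] F [ 1.98 -6.56  2.28] w 0.0003 turn [ 0.18 -0.01 -0.03] q6 [ 0.09  0.11  1.72 -0.02  1.32  0.14]
```

```bash
cat >> h.py <<'E'
def look(n):
    from plant import manip
    s=manip.snapshot("side"); cv2.imwrite(f"pics/{n}.png",cv2.resize(s["pixels"][100:320,190:410],None,fx=2.7,fy=2.7)[:,:,::-1])
    W=cloud(s).reshape(-1,3); d=W-HINGE; a,y,z=d@HX,d@HY,d[:,2]
    # tray near wall outer face/top: across about -0.036, height vs y
    k=(abs(a+.034)<.004)&(z>.09)&(z<.33)&(y>-.16)&(y<.16)
    top=[]
    for yy in np.arange(-.13,.14,.01):
        q=k&(abs(y-yy)<.005)
        if q.sum()>3: top.append((yy,np.percentile(z[q],95)))
    top=np.array(top)
    if len(top)>4: c=np.polyfit(top[:,0],top[:,1],1); print("tilt est",np.arctan(c[0]).round(3),len(top),"resid",np.std(top[:,1]-np.polyval(c,top[:,0])).round(4))
    return s
E
python3 -c "
from h import *;look('side3');st()"
```

```text
tilt est -0.077 26 resid 0.0394
t 8.35 pos [0.4974 0.1281 0.1887] stand [ 0.0557 -0.1102  0.1887] F [ 0.27 -5.59  1.65] w 0.0007 turn [ 0.17 -0.02 -0.02] q6 [ 0.09  0.11  1.72 -0.02  1.32  0.14]
```

View pics/side3.png

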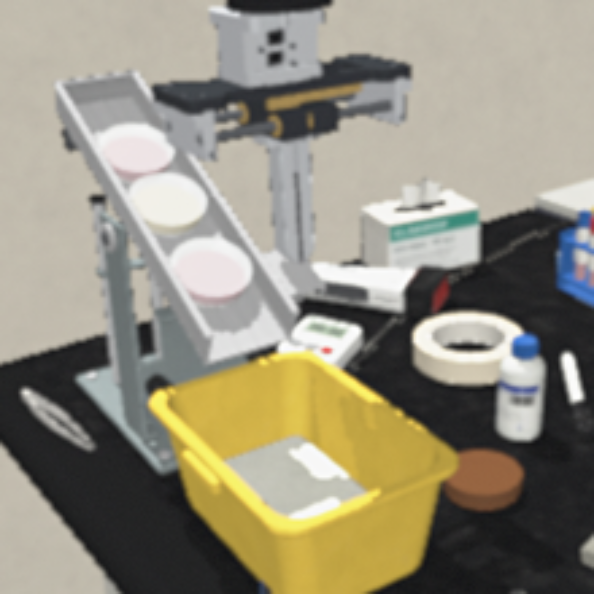

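The crop shows the tray well tilted, with the dishes starting to slide at (137,150), (168,203) and (210,270). I'll keep feeling for the stop.

```bash
python3 -m pendant '[[0,-0.02,-0.07,0,0,0],[0,-0.02,-0.07,0,0,0]]'
python3 -c "from h import *;st()"
python3 -m pendant '[[0,0,-0.07,0,0,0]]'
python3 -c "from h import *;st()"
```

```text
time_s: 8.6
position: [0.4974, 0.128, 0.1824]
tcp_rot: [0.706, 0.01, 0.708, -0.02]
ft_force: [0.9, -0.4, 2.9]
width: 0.0001
t 8.6 pos [0.4974 0.128  0.1824] stand [ 0.0557 -0.1103  0.1824] F [ 0.89 -0.36  2.88] w 0.0001 turn [ 0.14 -0.02 -0.02] q6 [ 0.09  0.11  1.73 -0.01  1.3   0.14]
time_s: 8.72
position: [0.4975, 0.1285, 0.1798]
tcp_rot: [0.706, 0.01, 0.707, -0.02]
ft_force: [-0.7, -0.8, 9.6]
width: 0.0007
t 8.725 pos [0.4975 0.1285 0.1798] stand [ 0.0558 -0.1098  0.1798] F [-0.71 -0.82  9.58] w 0.0007 turn [ 0.13 -0.02 -0.03] q6 [ 0.09  0.12  1.73 -0.01  1.3   0.14]
```

Force jumped from 2.9 to 9.6 N at z=0.180, so this is the stop screw. I'll hold with light pressure.

```bash
python3 -m pendant '[[0,0,-0.02,0,0,0],[0,0,-0.02,0,0,0]]'
python3 -m pendant '[[0,0,-0.03,0,0,0],[0,0,-0.03,0,0,0]]'
python3 -c "
from h import *;look('side4');st()"
```

```text
time_s: 8.98
position: [0.4976, 0.1286, 0.1798]
tcp_rot: [0.707, 0.01, 0.707, -0.019]
ft_force: [-1.7, -1.5, 8.0]
width: 0.0002
time_s: 9.22
position: [0.4976, 0.1287, 0.1796]
tcp_rot: [0.707, 0.01, 0.707, -0.019]
ft_force: [-2.5, -1.5, 9.4]
width: 0.0004
tilt est 0.019 26 resid 0.0385
t 9.275 pos [0.4976 0.1287 0.1796] stand [ 0.0559 -0.1096  0.1796] F [-1.48 -1.1   8.24] w 0.0004 turn [ 0.14 -0.01 -0.04] q6 [ 0.09  0.12  1.73 -0.01  1.3   0.14]
```

View pics/side4.png

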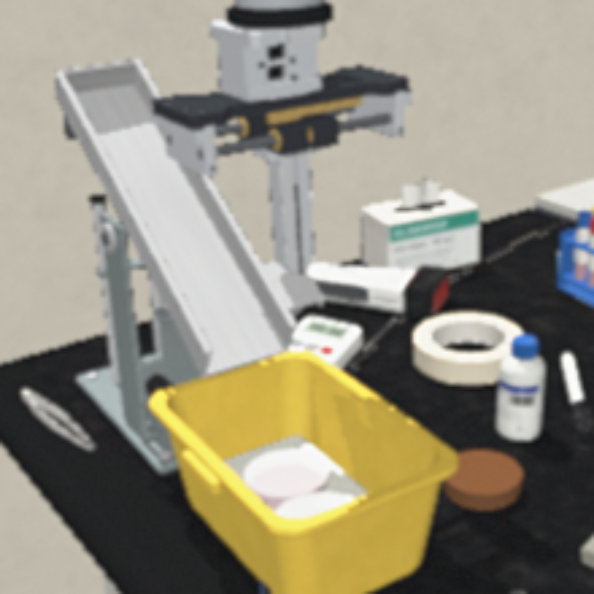

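The tray is empty and there are dishes in the basin at (285,470) and (320,505). I'll hold on the screw a little longer at about 10 N so the step is certain.

```bash
python3 -m pendant '[[0,0,-0.035,0,0,0],[0,0,-0.035,0,0,0],[0,0,-0.035,0,0,0]]'
python3 -m pendant '[[0,0,-0.035,0,0,0],[0,0,-0.035,0,0,0],[0,0,-0.035,0,0,0],[0,0,-0.035,0,0,0]]'
python3 -c "
from h import *;from plant import manip
st();s=manip.snapshot('top');cv2.imwrite('pics/top3.png',cv2.resize(s['pixels'][150:310,165:460],None,fx=2.7,fy=2.7)[:,:,::-1])"
```

```text
time_s: 9.65
position: [0.4976, 0.1287, 0.1794]
tcp_rot: [0.707, 0.009, 0.707, -0.019]
ft_force: [-3.1, -1.6, 10.5]
width: 0.0005
time_s: 10.15
position: [0.4976, 0.1287, 0.1794]
tcp_rot: [0.707, 0.008, 0.707, -0.019]
ft_force: [-2.2, -1.6, 10.0]
width: 0.0004
t 10.15 pos [0.4976 0.1287 0.1794] stand [ 0.0559 -0.1096  0.1794] F [-2.16 -1.62  9.96] w 0.0004 turn [ 0.15  0.01 -0.06] q6 [ 0.09  0.12  1.73 -0.02  1.29  0.14]
```

View pics/top3.png

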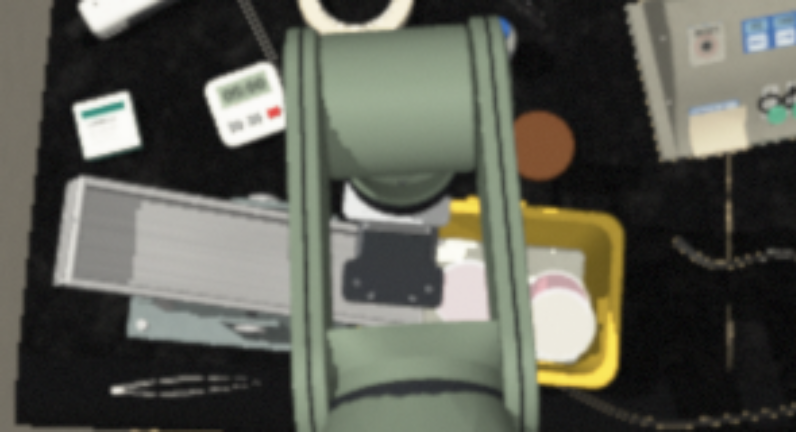

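All three dishes are in the basin: the pink one at (465,290), and at (560,315) a white one lying over the other pink. I'll ease the tray up.

```bash
python3 -m pendant '[[0,0,0.06,0,0,0],[0,0,0.1,0,0,0],[0,0,0.1,0,0,0],[0,0,0.1,0,0,0],[0,0,0.1,0,0,0]]'
python3 -m pendant '[[0,0,0.1,0,0,0],[0,0,0.1,0,0,0],[0,0,0.1,0,0,0],[0,0,0.1,0,0,0],[0,0,0.1,0,0,0]]'
python3 -c "from h import *;st()"
```

```text
time_s: 10.82
position: [0.4973, 0.1271, 0.1984]
tcp_rot: [0.707, 0.007, 0.707, -0.021]
ft_force: [-0.5, -3.8, 2.8]
width: 0.0005
time_s: 11.45
position: [0.4974, 0.129, 0.2204]
tcp_rot: [0.707, 0.008, 0.707, -0.019]
ft_force: [0.1, 1.1, 3.8]
width: 0.0003
t 11.45 pos [0.4974 0.129  0.2204] stand [ 0.0557 -0.1093  0.2204] F [0.15 1.11 3.79] w 0.0003 turn [ 0.15  0.01 -0.06] q6 [ 0.09  0.08  1.69 -0.02  1.38  0.14]
```

```bash
python3 -m pendant '[[0,0,0.08,0,0,0],[0,0,0.06,0,0,0],[0,0,0.06,0,0,0],[0,0,0.06,0,0,0],[0,0,0.06,0,0,0]]'
python3 -m pendant '[[0,0,0.06,0,0,0],[0,0,0.06,0,0,0]]'
python3 -c "from h import *;st()"
```

```text
time_s: 12.08
position: [0.4974, 0.1318, 0.234]
tcp_rot: [0.708, 0.01, 0.706, -0.017]
ft_force: [-0.1, 2.3, 3.5]
width: 0.0003
time_s: 12.32
position: [0.4961, 0.1305, 0.2374]
tcp_rot: [0.706, 0.009, 0.708, -0.018]
ft_force: [0.3, 0.1, -0.2]
width: 0.0003
t 12.325 pos [0.4961 0.1305 0.2374] stand [ 0.0543 -0.1079  0.2374] F [ 0.32  0.06 -0.16] w 0.0003 turn [ 0.12 -0.03 -0.07] q6 [ 0.1   0.06  1.67 -0.01  1.42  0.14]
```

Contact released at level height. I'll rise clear, move away and check.

```bash
python3 -m pendant '[[0,0,0.5,0,0,0],[0,0,1,0,0,0],[0,0,1,0,0,0],[0.2,-0.9,0.3,0,0,0],[0.2,-1,0.2,0,0,0]]'
python3 -m pendant '[[0,-1,0.2,0,0,0],[0,-1,0.2,0,0,0],[0,-1,0,0,0,0],[0,-1,0,0,0,0],[0,-1,0,0,0,0]]'
python3 -m pendant '[[0,-1,0,0,0,0],[0,-1,0,0,0,0],[0,-1,0,0,0,0],[0,0,0,0,0,0]]'
python3 - <<'E'
from h import *;from plant import manip
look("side5");s=manip.snapshot("top");st()
cv2.imwrite("pics/top4.png",cv2.resize(s["pixels"][150:310,165:460],None,fx=2.7,fy=2.7)[:,:,::-1])
W=cloud(s)
hsv=cv2.cvtColor(s["pixels"],cv2.COLOR_RGB2HSV)
k=(cv2.inRange(hsv,(20,100,60),(35,255,255))>0)&(abs(W[...,2]-.084)<.006); k[:220]=0
q=W[k]
r=cv2.minAreaRect(q[:,:2].astype(np.float32)); print("rim",r,"stand",stand([*r[0],0]))
d=q-HINGE; print("y far rim", np.percentile(d@HY,[0.5,2]), "x ext",np.percentile(d@HX,[1,99]))
z=W[...,2];m=np.zeros_like(z,bool);m[212:232,300:330]=1
f=m&(z>.19)&(z<.25);print("flange z",np.median(z[f]),f.sum())
m[:]=0;m[232:255,210:320]=1
P=W[m&(z>.15)&(z<.25)];dd=P-HINGE;kk=abs(dd@HX)<.025
print("floor slope",np.polyfit((dd@HY)[kk],dd[kk,2],1))
E
```

```text
time_s: 12.95
position: [0.5084, 0.0525, 0.3564]
tcp_rot: [0.702, 0.006, 0.712, -0.018]
ft_force: [0.2, 0.1, -0.8]
width: 0.0004
time_s: 13.58
position: [0.5063, -0.1555, 0.3711]
tcp_rot: [0.7, 0.005, 0.714, -0.019]
ft_force: [0.3, -1.1, 0.5]
width: 0.0004
time_s: 14.08
position: [0.503, -0.2826, 0.3674]
tcp_rot: [0.697, 0.008, 0.716, -0.021]
ft_force: [-0.5, 1.4, 0.1]
width: 0.0005
tilt est -0.001 27 resid 0.0007
t 14.175 pos [ 0.5035 -0.2802  0.3679] stand [ 0.0802 -0.5178  0.3679] F [ 0.29  0.31 -0.07] w 0.0007 turn [ 0.17 -0.26 -0.07] q6 [-0.64  0.15  1.31 -0.03  1.69 -0.61]
rim ((0.4450737237930298, 0.058395594358444214), (0.21387188136577606, 0.15329115092754364), 87.29552459716797) stand [ 0.0065763  -0.18219301  0.        ]
y far rim [-0.28838778 -0.28774887] x ext [-0.06878162  0.08111813]
flange z 0.21961296407209252 373
floor slope [0.00202044 0.19407244]
```

View pics/side5.png

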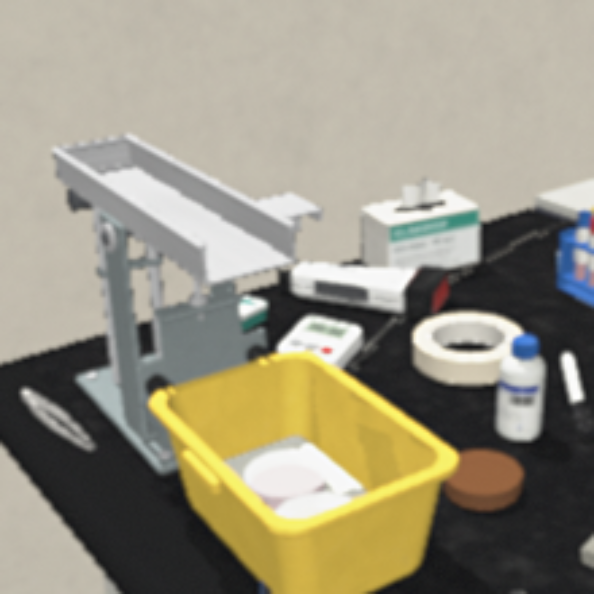

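View pics/top4.png

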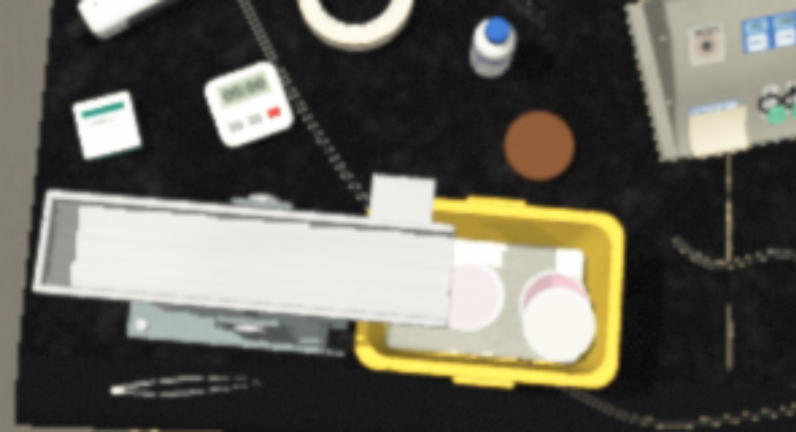

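Both pictures show the tray empty and level and the basin against the bumpers. The dishes are at top-crop (470,297), (555,305) and, stacked on the second, (558,323). The bystanders and the brown disc have not moved. Handing in.

```bash
python3 -c "
from plant import manip
print(manip.finish_job())"
```

```text
the job is handed in; nothing more can be done
None
```

The job is handed in at about 14 s of robot time. All three dishes are in the basin, the tray is level and empty, and the arm is clear of everything. No verdict came back, so the rest of this rests on my own checks.

- **Basin:** I pushed it against the bumpers with both fingers. Contact showed as a jump to 20 N. The last picture puts it at y = -0.182 m and x = +0.007 m in the stand's frame.
- **Tray:** I pressed the flange until the force rose from 3 to 10 N at the stop screw, then held about 8–10 N for about 1.4 s while the dishes slid out. No reading passed 11 N. I then eased it back up under contact.
- **Last checks:**
  - The tray tilt measured about 0.00 rad, and the flange height was 0.2196 m.
  - The dishes lie in the basin, with one partly on top of another.
  - The bystanders and the brown look-alike appear unmoved by eye.
- **Check that failed:** my tilt estimate from the side view gave nonsense while the tray was down. I relied on force and finger height to find the stop, so I have no independent reading of its angle.

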